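Clamp a seasoning tub in a one-handed jar clamp and loosen its lid

ROBOT

A 6-joint arm with a two-finger parallel gripper is mounted at the origin on a cart in front of the work surface, level with it; the furniture and walls round the work are solid. World frame = base frame: x ahead of the robot, y to its left, z up, the work surface at z = 0. Lengths are in mm, angles in rad, forces in N, time in s.
With the tool pointing down it reaches from about 300 to 875 mm from the base axis. Payload 4.2 kg.
Tool frame: the origin (TCP) lies midway between the tips of the shut fingers; the grasp point (between the pads) lies 19 mm behind it; z points along the fingers, y is the line along which they close (so a half turn about z gives the same grasp; the last joint's range is limited). The gripper opens to 85 mm and grips with 20 to 120 N. Pads are 22 mm wide; open, the fingers measure 114 mm over their backs; the gripper's body (76 mm by 85 mm) begins 54 mm behind the grasp point. The pads swing forward as they close: fully open they stand 13 mm farther back than shut.
Start: joints at [-1.132, 0.32, 1.565, -0, 1.257, -0.02], TCP at [254.657, -515.55, 231.338] pointing down, gripper open.
Joint ranges: [-3.11, 3.11], [-0.84, 2.01], [0.21, 2.61], [-1.34, 4.49], [0.05, 2.63], [-2.56, 2.56]. Speed limits (rad/s): [2.57, 2.57, 3.14, 3.14, 3.14, 3.14].

INTERFACE

Orientations are given as a unit quaternion [x, y, z, w].
In Python, from cell import ctrl gives the robot as it stands.
- The arm moves only by the tool jog_arm, called after "Call:" by a JSON object that holds its "fn" and its "kwargs", one argument or row to a line. Schema: {"type":"object","properties":{"plan":{"type":"array","items":{"type":"object","properties":{"trans":{"type":"array","items":{"type":"number"},"minItems":3,"maxItems":3},"rot":{"type":"array","items":{"type":"number"},"minItems":3,"maxItems":3}},"additionalProperties":false},"minItems":1,"maxItems":20},"aperture":{"type":"number"},"only":{"type":"string"},"quiet":{"type":"boolean"},"lines":{"type":"string"}},"required":["plan"],"additionalProperties":false}. plan is a list of rows, 1 to 20 of them, each an object with the fields trans (a list: dx, dy, dz in a scale on which 1.0 is 75 cm), rot (a list: a rotation vector rx, ry, rz in normalised numbers (1 is 2 rad)); a field left out counts as zero; each row is the pose to reach, as a shift and turn from the pose commanded when the call began, along the tool's axes at that moment; what a row does not reach only later rows make up. A row lasts 1/8 s, in which the tool goes at most 62.5 mm and 0.188 rad, less where a joint would pass 70% of its speed; a pose out of reach is approached as far as the arm can. aperture is the opening from 0.0 (shut) to 1.0 (fully open), set as the call begins (left out keeps the last). The fingers move at their own pace and stop on an object; the grip force is fixed at half the most. Time passes only in rows, so rows that do not move let the fingers close. The tool returns the time, the measured TCP pose, the force, the opening and the grip force at its end. only (a regular expression) keeps the lines of the reply that match it, lines (a string "A,B") keeps lines A to B, and quiet returns only ok. No shift or turn number may pass 1 either way. Input that does not fit is refused with a message, and nothing moves.
- ctrl.get_obs(): the state, without advancing time (a new reading comes with each control period).
- ctrl.get_image(name): name is "side" or "top"; returns the picture (384x512x3 uint8, red, green, blue); there is no depth.
- ctrl.camera_model(name): a dict with "vfov" (degrees; the focal length in pixels is half the picture's height over the tangent of half this angle, whatever the lens; pixels are square), "cx", "cy" (the principal point, pixels), "T" (4x4, takes a point from camera to world coordinates). Camera axes: x right, y down, z forward; pixel columns grow to the right and rows downward; lengths in mm; the calibration is good to about 2 mm. A picture is of the moment at which its call begins. camera_model takes no time and is no camera call.
- ctrl.sign_off(): hands the job in; it is judged then, once.
The state is a dict: "t": time; "q": joint angles; "qd": joint speeds; "effort": joint torques, N m; "tcp_pos": TCP position; "ee_rot": TCP orientation; "contact_force": force on the tool from outside, world axes, zero at the start; "ft_torque": the same for the moment, N m; "grip_width": opening from 0.0 (shut) to 1.0 (fully open); "gripper_force": force on a finger pad.
Only numpy, scipy, OpenCV 4.12 (cv2) and the standard library are available. Lean on these libraries where they do the work, as an engineer would, in place of code of your own. Each camera call takes 0.05 s, during which the arm holds its last target. There are 200 camera calls.

TASK

The red screw lid of the yellow seasoning tub that stands beside the jar clamp is too tight to open one-handed. Stand the tub upright between the clamp's two V jaws and push the sliding jaw against it by the orange handle until it grips the tub firmly and keeps gripping when you let go, without crushing the plastic; then unscrew the lid, counterclockwise from above, by at least a quarter turn. Leave the tub standing gripped in the clamp and the other jars and mills where they are.

Things in the scene. Friction and masses are not known exactly. Their poses are not given: they have to be found in the camera images.
- clamp: Jar clamp: white plastic board fixed on the worktop, 150 mm (its x) by 300 mm (its y), top 12 mm above the worktop; two steel rods along y at x = -54 and +54 mm (tops 33 mm above the worktop), grey rod blocks across both ends (tops 41 mm). Origin: centre of its underside; z up. Sliding jaw on the -y side, back jaw on the +y side; both V jaws are 56 mm high, 68 mm wide, centred on x = 0.
- clamp_seat (a point): Point on the board's top, at x = 0, y = +30 mm of the board, amid fine ribs: a tub stood here is clear of both jaws as they start. The back jaw is a rubber-lined 90 degree V opening to -y, locked on the rods; it stays put, but where it is locked differs each time and is not measured: the apex of its V lies anywhere from y = +85 to +105 mm of the board.
- jaw (a joint): Sliding jaw's carriage along the rods, m: 0 is fully back (open), growing towards the board's +y and the back jaw, stop at 0.100. The apex of its V lies at y = -60 mm + this value (pad not pressed). A friction brake holds it where it is left: it takes about 8 N to slide (a little more when fast), and it keeps a grip of up to about 8 N when let go.
- jaw_push (a point): Centre of the outer (-y) face of the sliding jaw's orange upright push handle, a plate 40 mm wide (x) and 10 mm thick (y) with a rounded top bar, top 111 mm above the worktop. The point lies 95 mm above the worktop and 46 mm behind the apex of the V. Closed fingers can push here towards the board's +y.
- jaw_pad: Rubber-lined 90 degree V of the sliding jaw, opening to +y; origin at its apex, 12 mm above the worktop. Springs carry it on the carriage (1.5 N per mm, 6 mm of give, then solid), so the push rises gently beyond the brake's 8 N once the tub is up against the back jaw. A grip of 4 N or more holds the tub well; over 20 N would crush it.
- tub: Yellow and white plastic seasoning tub with a red screw lid, about 0.16 kg, 105 mm high; body 56 mm in diameter up to 83 mm, lid 58 mm from 84 to 105 mm. Origin: centre of its underside; z up. Starts standing on the worktop beside the clamp (a second such tub in the back row by the wall is not meant). Standing free, it turns along with its lid.
- tub_lid (a joint): Turn of the tub's red lid on the tub, rad: 0 is screwed tight, growing as it is unscrewed counterclockwise seen from above (stop at 5.24). It takes about 0.1 N m to turn and does not lift off.
- pepper_mill: Bystander: grinder with a black head, 46 mm across, 128 mm high, loose. Origin: centre of its underside.
- green_jar: Bystander: glass spice jar with a green cap, 36 mm across, 102 mm high, loose. Origin: centre of its underside.
- blue_jar: Bystander: glass spice jar with a blue cap, 36 mm across, 96 mm high, loose, behind the clamp. Origin: centre of its underside.

How it is judged:
By the outcome, as a careful person would: the job done as asked, in the order asked, and still so for the second after the job is handed in, with the robot touching nothing.
It also fails if it takes over 72 s, if anything falls off the work surface, if the arm or the gripper's body presses on something with over 40 N, if the wrist force passes 120 N, or if a joint passes its speed limit or range.

## Working session

There is one attempt and no reset: what is moved stays moved. The work goes in short steps, Python scripts to look and compute and a tool call to move; the robot and the scene stay as the last step left them, time stands still between calls to the robot, and variables do not carry over. Pictures are saved under pics/ and viewed, at most 10 in all, crops included, and the job is handed in when it is done.

```bash
ls; mkdir -p pics; python3 - <<'E'
from cell import ctrl
import cv2,numpy as np
o=ctrl.get_obs();print(o['t'],o['tcp_pos'],o['ee_rot'],o['grip_width'])
for n in("side","top"):
    m=ctrl.camera_model(n);print(n,m['vfov'],m['cx'],m['cy'],np.round(m['T'],3).tolist(),[k for k in m])
    cv2.imwrite(f'pics/{n}0.png',ctrl.get_image(n)[:,:,::-1])
E
```

```text
cell.py
pics
0.0 [ 254.44635002 -515.08642373  230.45914393] [ 9.73809211e-01  2.27364863e-01 -1.75913108e-04 -8.99009990e-04] 1.0052199321033404
side 44.98754871948772 252.5277523971245 192.51710407225974 [[1.0, 0.017, 0.008, 578.583], [0.004, -0.589, 0.808, -1140.478], [0.019, -0.808, -0.589, 881.669], [0.0, 0.0, 0.0, 1.0]] ['vfov', 'cx', 'cy', 'T']
top 46.618646930278004 249.81477579219617 191.74904577238107 [[-0.018, -0.998, 0.055, 508.22], [-1.0, 0.018, 0.012, -47.129], [-0.013, -0.055, -0.998, 1594.916], [0.0, 0.0, 0.0, 1.0]] ['vfov', 'cx', 'cy', 'T']
```

View pics/side0.png

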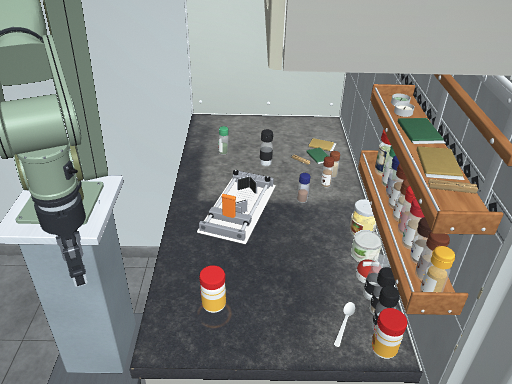

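View pics/top0.png

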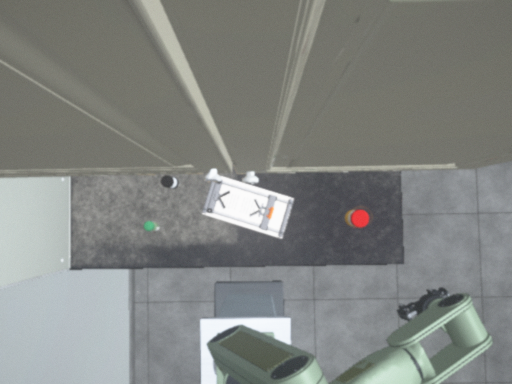

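The side view shows the target tub with its lid at about (212,276). The clamp is around (238,205), with its orange handle at (229,205). The top view shows the lid at (360,218), the board centred near (249,206) and the handle at (271,213).

```bash
cat > h.py <<'E'
from cell import ctrl
import cv2,numpy as np
def ray(n,p):
    m=ctrl.camera_model(n);f=192/np.tan(np.radians(m['vfov'])/2);T=np.array(m['T'])
    d=T[:3,:3]@[(p[0]-m['cx'])/f,(p[1]-m['cy'])/f,1];return T[:3,3],d/np.linalg.norm(d)
def plane(n,p,z):
    o,d=ray(n,p);return o+d*(z-o[2])/d[2]
def tri(a,b):
    (o1,d1),(o2,d2)=ray("side",a),ray("top",b)
    s=np.linalg.lstsq(np.c_[d1,-d2],o2-o1,rcond=None)[0];p,q=o1+s[0]*d1,o2+s[1]*d2
    return (p+q)/2,np.linalg.norm(p-q)
def proj(n,P):
    m=ctrl.camera_model(n);f=192/np.tan(np.radians(m['vfov'])/2);T=np.array(m['T'])
    c=T[:3,:3].T@(np.array(P)-T[:3,3]);return np.round([m['cx']+f*c[0]/c[2],m['cy']+f*c[1]/c[2]],1)
def blob(img,lo,hi,win,k=0):
    x0,y0,x1,y1=win;h=cv2.cvtColor(img,cv2.COLOR_RGB2HSV)[y0:y1,x0:x1]
    m=cv2.inRange(h,np.array(lo),np.array(hi))
    if k:m=cv2.morphologyEx(m,cv2.MORPH_CLOSE,np.ones((k,k)))
    c=max(cv2.findContours(m,0,2)[0],key=cv2.contourArea);return c+np.array([x0,y0])
def cen(c):
    m=cv2.moments(c);return np.array([m['m10']/m['m00'],m['m01']/m['m00']])
E
python3 - <<'E'
from h import *
S,T=[cv2.imread(f'pics/{n}0.png')[:,:,::-1].copy() for n in("side","top")]
ls=blob(S,(0,150,60),(6,255,255),(180,250,240,330));lt=blob(T,(0,150,60),(6,255,255),(330,195,390,240))
print('lid side box',cv2.boundingRect(ls),'fit',cv2.minEnclosingCircle(ls));print('lid top',cv2.boundingRect(lt),cv2.minEnclosingCircle(lt),cen(lt))
os_=blob(S,(7,150,100),(18,255,255),(215,185,250,225));ot=blob(T,(4,120,100),(18,255,255),(255,200,285,225))
print('or',cv2.boundingRect(os_),cen(os_),cv2.boundingRect(ot),cen(ot),cv2.minAreaRect(ot))
for n,I in(("side",S),("top",T)):
    w=(190,165,285,250) if n=="side" else (195,165,305,245)
    c=blob(I,(0,0,150),(180,60,255),w,5);print(n,cv2.minAreaRect(c),cv2.approxPolyDP(c,4,True).reshape(-1,2).tolist())
a=cv2.resize(S[160:250,185:285],None,fx=6,fy=6,interpolation=2);b=cv2.resize(T[160:245,195:295],None,fx=6,fy=6,interpolation=2)
cv2.imwrite('pics/crop0.png',a[:,:,::-1]);cv2.imwrite('pics/crop1.png',b[:,:,::-1])
E
```

```text
lid side box (200, 266, 25, 24) fit ((211.75877380371094, 277.4210510253906), 13.015218734741211)
lid top (360, 211, 7, 8) ((362.31817626953125, 214.68182373046875), 4.0478596687316895) [363.95555556 214.55555556]
or (222, 194, 14, 24) [228.25910653 205.23505155] (268, 208, 5, 10) [270.14666667 212.33333333] ((270.0500183105469, 212.35000610351562), (2.2135939598083496, 9.486830711364746), 18.43494987487793)
side ((236.29470825195312, 205.93324279785156), (50.50038146972656, 82.51116180419922), 27.474430084228516) [[235, 170], [197, 232], [245, 243], [275, 185], [268, 176]]
top ((246.90040588378906, 201.43756103515625), (90.95885467529297, 62.33738327026367), 8.880660057067871) [[210, 169], [201, 213], [214, 219], [215, 228], [224, 221], [282, 237], [292, 197], [258, 187], [254, 171], [235, 180]]
```

View pics/crop0.png

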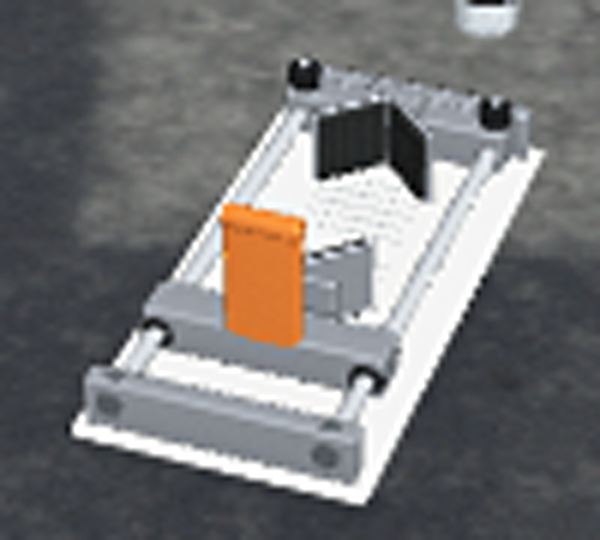

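View pics/crop1.png

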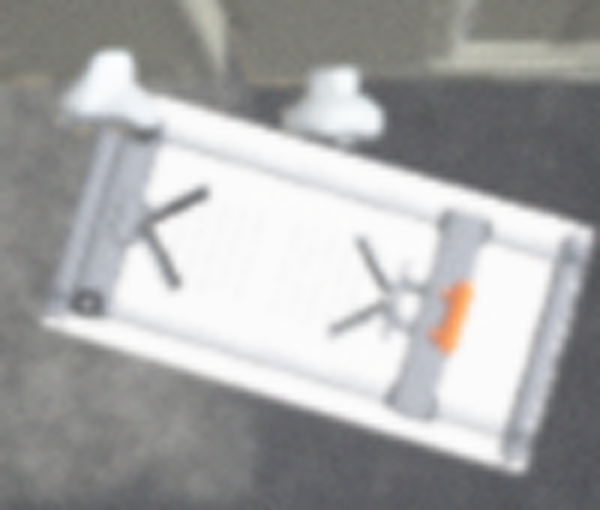

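The crops show the board corners at side (197,232), (246,243.8), (276,185) and top (293.7,198.3), (282.5,238.7), (202,213.7). The back V apex is at side (249.5,177.2) and top (218.7,197.5). The sliding V apex is near top (261.3,210).

```bash
python3 - <<'E'
from h import *
np.set_printoptions(precision=1,suppress=True)
S,T=[cv2.imread(f'pics/{n}0.png')[:,:,::-1].copy() for n in("side","top")]
lt=blob(T,(0,120,60),(8,255,255),(330,195,390,240));
hs=cv2.cvtColor(T,cv2.COLOR_RGB2HSV);m=(((hs[...,0]<9)|(hs[...,0]>170))&(hs[...,1]>150)&(hs[...,2]>90)).astype(np.uint8);m[:,:330]=0;m[:195]=0;m[240:]=0
c=max(cv2.findContours(m,0,2)[0],key=cv2.contourArea);pt=cen(c);print('lid top',pt,cv2.boundingRect(c),plane("top",pt,105))
hs=cv2.cvtColor(S,cv2.COLOR_RGB2HSV);m=(((hs[...,0]<7)|(hs[...,0]>170))&(hs[...,1]>150)&(hs[...,2]>60)).astype(np.uint8);m[:,:190]=0;m[:,235:]=0;m[:250]=0;m[320:]=0
c=max(cv2.findContours(m,0,2)[0],key=cv2.contourArea);b=cv2.boundingRect(c);print('side',b,cen(c))
# lid top ellipse in side image: fit by centre: width b[2], top at b[1]; ellipse minor/major=sin(elev)
o,d=ray("side",(b[0]+b[2]/2,b[1]+10));se=abs(d[2]);ps=(b[0]+(b[2]-1)/2,b[1]+b[2]*se/2);print(se,ps,tri(ps,pt))
P=lambda a,b:print(tri(a,b))
print('corner nr (right-front)');P((246,243.8),(293.7,198.3))
print('corner left-front');P((197,232),(282.5,238.7))
for p in((293.7,198.3),(282.5,238.7),(202,213.7)):print('top z12',plane("top",p,12))
for p in((197,232),(246,243.8),(276,185)):print('side z12',plane("side",p,12))
print('backapex');P((249.5,177.2),(218.7,197.5))
print('handle top mid, side 6x(263,212)');P((185+263/6,160+210/6),(195+455/6,160+318/6))
print('backapex z68',plane("top",(218.7,197.5),68),plane("side",(249.5,177.2),68),'slide apex z68',plane("top",(261,210),68))
E
```

```text
lid top [359.7 218.1] (351, 210, 18, 17) [ 496.3 -393.1  105. ]
side (199, 265, 26, 25) [211.9 277.2]
0.7203067284590304 (211.5, np.float64(274.3639874699674)) (array([ 496.3, -393.5,  103.4]), np.float64(0.06755611911062759))
corner nr (right-front)
(array([ 571.4, -183.7,    7.6]), np.float64(3.3249340411613044))
corner left-front
(array([ 430.1, -140.4,   10.2]), np.float64(5.473706373837428))
top z12 [ 569.6 -183.4   12. ]
top z12 [ 427.5 -140.6   12. ]
top z12 [520.8 143.3  12. ]
side z12 [ 433.2 -142.3   12. ]
side z12 [ 573.1 -188.4   12. ]
side z12 [666.7  96.7  12. ]
backapex
(array([577.7,  79.8,  52.2]), np.float64(4.225266484373493))
handle top mid, side 6x(263,212)
(array([520.5, -97.7, 111.6]), np.float64(4.492324335209086))
backapex z68 [574.9  78.5  68. ] [579.8  56.8  68. ] slide apex z68 [529.4 -65.9  68. ]
```

Careful with the scale: shifts go in shares of 75 cm and turns go in shares of 2 rad. That gives: 270.7 mm is 0.3609, -2.5 mm is -0.0033, -0.8 rad is -0.4.

Call:
{"fn": "jog_arm", "kwargs": {
  "plan": [
    {"trans": [0.06, 0, 0], "rot": [0, 0, -0.065]},
    {"trans": [0.12, -0.0013, 0], "rot": [0, 0, -0.13]},
    {"trans": [0.18, -0.0013, 0], "rot": [0, 0, -0.2]},
    {"trans": [0.24, -0.0027, 0], "rot": [0, 0, -0.265]},
    {"trans": [0.3, -0.0027, 0], "rot": [0, 0, -0.33]},
    {"trans": [0.3609, -0.0033, 0], "rot": [0, 0, -0.4]},
    {"trans": [0.3609, -0.0033, 0], "rot": [0, 0, -0.4]},
    {"trans": [0.3609, -0.0033, 0], "rot": [0, 0, -0.4]}
  ],
  "aperture": 1.0
}}

```text
t: 1.1
tcp_pos: [495.7, -393.4, 230.8]
ee_rot: [0.809, 0.588, -0.0, -0.001]
contact_force: [-0.8, -0.2, -0.3]
grip_width: 1.0
gripper_force: 0.0
```

```bash
cat >> h.py <<'E'
from scipy.spatial.transform import Rotation as Ro
C=np.array([545.6,-21.5]);A=np.radians(72.1);U=np.array([np.cos(A),np.sin(A)]);V=np.array([np.sin(A),-np.cos(A)])
def brd(x,y):return C+x*V+y*U
def state(tgt=None,yang=None):
    o=ctrl.get_obs();R=Ro.from_quat(o['ee_rot']).as_matrix();p=np.array(o['tcp_pos'])
    print('t',round(o['t'],2),'p',p.round(1),'yang',round(float(np.degrees(np.arctan2(R[1,1],R[0,1]))),1),'tilt',R[:,2].round(3),'F',np.round(o['contact_force'],1),'q',np.round(o['q'],2),'g',round(o['grip_width'],3),round(o['gripper_force'],1))
    if tgt is not None:print('tool delta',(R.T@(np.array(tgt)-p)).round(1))
E
python3 -c "
from h import *
state([496.3,-393.4,78]);print(brd(0,50))"
```

```text
t 1.1 p [ 495.7 -393.4  230.8] yang -17.9 tilt [-0.001  0.    -1.   ] F [-0.8 -0.2 -0.3] q [-0.69  0.41  1.42 -0.    1.31 -0.38] g 1.0 0.0
tool delta [  0.2   0.8 152.8]
[560.96783089  26.07972019]
```

To row units: 159 mm is 0.212, 145 mm is 0.1933.

Call:
{"fn": "jog_arm", "kwargs": {
  "plan": [
    {"trans": [0, 0.0007, 0.0533]},
    {"trans": [0.0003, 0.0011, 0.1067]},
    {"trans": [0.0003, 0.0011, 0.16]},
    {"trans": [0.0003, 0.0011, 0.1933]},
    {"trans": [0.0003, 0.0011, 0.212]},
    {"trans": [0.0003, 0.0011, 0.212]}
  ]
}}

```text
t: 1.85
tcp_pos: [496.1, -393.8, 71.9]
ee_rot: [0.809, 0.588, -0.0, -0.001]
contact_force: [-0.0, 0.5, 0.6]
grip_width: 1.0
gripper_force: 0.0
```

Call:
{"fn": "jog_arm", "kwargs": {
  "plan": [
    {},
    {},
    {},
    {},
    {},
    {},
    {},
    {}
  ],
  "aperture": 0.0
}}

```text
t: 2.85
tcp_pos: [497.7, -394.1, 74.3]
ee_rot: [0.808, 0.589, 0.0, 0.002]
contact_force: [-1.3, 0.9, 6.3]
grip_width: 0.65
gripper_force: 63.5
```

Call:
{"fn": "jog_arm", "kwargs": {
  "plan": [
    {"trans": [0, 0, -0.0107]},
    {"trans": [0, 0, -0.0333]},
    {"trans": [0, 0, -0.08]},
    {"trans": [0, 0, -0.1333]},
    {"trans": [0, 0, -0.1333]},
    {"trans": [0, 0, -0.1333]}
  ]
}}

```text
t: 3.6
tcp_pos: [496.6, -393.0, 171.9]
ee_rot: [0.808, 0.589, -0.0, -0.0]
contact_force: [0.1, -0.3, -3.3]
grip_width: 0.653
gripper_force: 64.2
```

```bash
python3 - <<'E'
from h import *
state(list(brd(0,50))+[172])
S=ctrl.get_image("side");cv2.imwrite('pics/s1.png',S[:,:,::-1])
E
```

```text
t 3.6 p [ 496.6 -393.   171.9] yang -17.9 tilt [-0.001  0.001 -1.   ] F [ 0.1 -0.3 -3.3] q [-0.69  0.45  1.51 -0.    1.18 -0.38] g 0.653 64.2
tool delta [ 4.186e+02 -6.740e+01  2.000e-01]
```

View pics/s1.png

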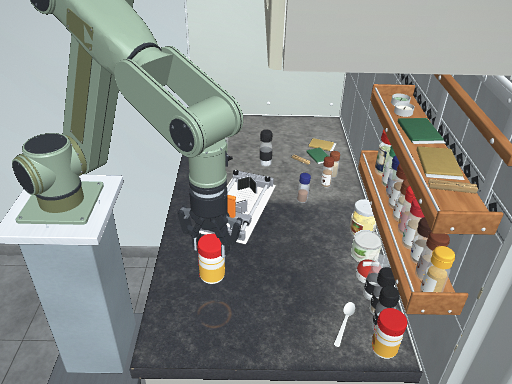

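The picture shows the tub hanging upright in the fingers, with its lid at about (210,246), and the clamp clear behind it. I'll lift it higher so it passes over the handle.

To row units: 418 mm is 0.5573, 390 mm is 0.52.

Call:
{"fn": "jog_arm", "kwargs": {
  "plan": [
    {"trans": [0, -0.0067, -0.0333]},
    {"trans": [0.0267, -0.02, -0.06]},
    {"trans": [0.08, -0.04, -0.06]},
    {"trans": [0.14, -0.06, -0.06]},
    {"trans": [0.2, -0.0893, -0.06]},
    {"trans": [0.2667, -0.0893, -0.06]},
    {"trans": [0.3333, -0.0893, -0.06]},
    {"trans": [0.4, -0.0893, -0.06]},
    {"trans": [0.4667, -0.0893, -0.06]},
    {"trans": [0.52, -0.0893, -0.06]},
    {"trans": [0.5573, -0.0893, -0.06]},
    {"trans": [0.5573, -0.0893, -0.06]},
    {"trans": [0.5573, -0.0893, -0.06]}
  ]
}}

```text
t: 5.28
tcp_pos: [560.9, 24.5, 216.2]
ee_rot: [0.808, 0.589, -0.001, -0.0]
contact_force: [-0.1, -0.0, -1.9]
grip_width: 0.653
gripper_force: 64.5
```

```bash
python3 - <<'E'
from h import *
state(list(brd(0,50))+[88])
a=ctrl.get_image("side");b=ctrl.get_image("top")
cv2.imwrite('pics/s2.png',np.hstack([cv2.resize(a[110:250,160:310],None,fx=2.6,fy=2.6),cv2.resize(b[140:280,190:340],None,fx=2.6,fy=2.6)])[:,:,::-1])
E
```

```text
t 5.28 p [560.9  24.5 216.2] yang -17.9 tilt [-0.003 -0.001 -1.   ] F [-0.1 -0.  -1.9] q [ 0.02  0.31  1.62 -0.    1.22  0.34] g 0.653 64.5
tool delta [ 1.800e+00 -1.000e-01  1.282e+02]
```

View pics/s2.png

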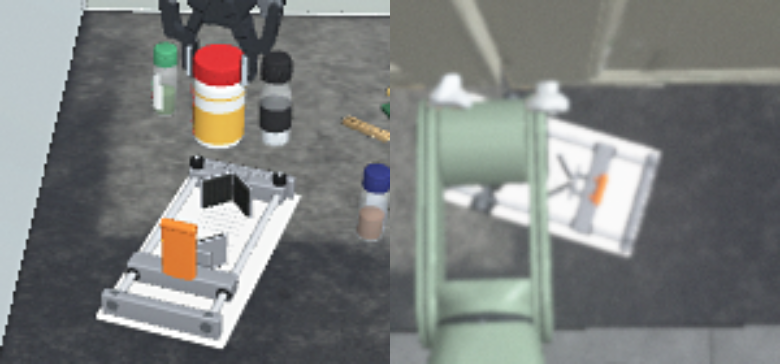

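The tub hangs upright over the board at crop (218,95), and the jaws are undisturbed. I'll lower it now.

To row units: 125 mm is 0.1667, 120 mm is 0.16.

Call:
{"fn": "jog_arm", "kwargs": {
  "plan": [
    {"trans": [0, 0, 0.0533]},
    {"trans": [0, 0, 0.1067]},
    {"trans": [0, 0, 0.144]},
    {"trans": [0, 0, 0.16]},
    {"trans": [0, 0, 0.1667]},
    {"trans": [0, 0, 0.1667]}
  ]
}}

```text
t: 6.12
tcp_pos: [562.2, 24.7, 93.0]
ee_rot: [0.808, 0.589, 0.001, 0.0]
contact_force: [0.7, -0.5, -2.4]
grip_width: 0.651
gripper_force: 64.5
```

Call:
{"fn": "jog_arm", "kwargs": {
  "plan": [
    {"trans": [0, 0, 0.002]},
    {"trans": [0, 0, 0.004]},
    {"trans": [0, 0, 0.006]},
    {"trans": [0, 0, 0.0067]},
    {"trans": [0, 0, 0.0067]}
  ]
}}

```text
t: 6.75
tcp_pos: [561.6, 24.9, 87.2]
ee_rot: [0.808, 0.589, -0.0, 0.0]
contact_force: [0.7, 0.2, -2.0]
grip_width: 0.653
gripper_force: 64.5
```

To row units: 2 mm is 0.0027, 1 mm is 0.0013.

Call:
{"fn": "jog_arm", "kwargs": {
  "plan": [
    {"trans": [0, 0, 0.0013]},
    {"trans": [0, 0, 0.0027]},
    {"trans": [0, 0, 0.0027]},
    {"trans": [0, 0, 0.0027]}
  ]
}}

```text
t: 7.25
tcp_pos: [561.9, 25.0, 86.4]
ee_rot: [0.808, 0.589, 0.0, 0.0]
contact_force: [-1.4, 0.2, 4.2]
grip_width: 0.649
gripper_force: 65.2
```

```bash
python3 -c "
from h import *
state()"
```

```text
t 7.25 p [561.9  25.   86.4] yang -17.9 tilt [ 0.001  0.    -1.   ] F [-1.4  0.2  4.2] q [0.02 0.43 1.8  0.   0.92 0.34] g 0.649 65.2
```

Call:
{"fn": "jog_arm", "kwargs": {
  "plan": [
    {},
    {},
    {},
    {}
  ],
  "aperture": 1.0
}}

```text
t: 7.75
tcp_pos: [561.7, 24.9, 85.2]
ee_rot: [0.808, 0.589, -0.0, 0.0]
contact_force: [-0.3, -0.4, -0.1]
grip_width: 0.997
gripper_force: 0.0
```

Call:
{"fn": "jog_arm", "kwargs": {
  "plan": [
    {"trans": [0, 0, -0.016]},
    {"trans": [0, 0, -0.0533]},
    {"trans": [0, 0, -0.1]},
    {"trans": [0, 0, -0.1467]},
    {"trans": [-0.0533, 0, -0.1533]},
    {"trans": [-0.1067, 0, -0.1533]},
    {"trans": [-0.16, 0, -0.1533]},
    {"trans": [-0.2, 0, -0.1533]},
    {"trans": [-0.24, 0, -0.1533]},
    {"trans": [-0.24, 0, -0.1533]}
  ]
}}

```text
t: 9.0
tcp_pos: [506.0, -147.8, 201.2]
ee_rot: [0.809, 0.587, 0.0, 0.001]
contact_force: [0.1, 0.3, 0.3]
grip_width: 1.001
gripper_force: 0.0
```

Call:
{"fn": "jog_arm", "kwargs": {
  "plan": [
    {}
  ],
  "aperture": 0.0
}}

```text
t: 9.12
tcp_pos: [506.6, -146.0, 200.8]
ee_rot: [0.808, 0.589, 0.0, 0.0]
contact_force: [0.6, -0.2, 0.0]
grip_width: 0.821
gripper_force: 0.0
```

```bash
python3 - <<'E'
from h import *
state(list(brd(0,-128))+[90])
a=ctrl.get_image("side");b=ctrl.get_image("top")
cv2.imwrite('pics/s3a.png',a[:,:,::-1]);cv2.imwrite('pics/s3b.png',b[:,:,::-1])
cv2.imwrite('pics/s3.png',np.hstack([cv2.resize(a[110:250,160:310],None,fx=2.6,fy=2.6),cv2.resize(b[140:280,190:340],None,fx=2.6,fy=2.6)])[:,:,::-1])
E
```

```text
t 9.12 p [ 506.6 -146.   200.8] yang -17.9 tilt [ 0.001  0.    -1.   ] F [ 0.6 -0.2  0. ] q [-0.3   0.27  1.72  0.    1.15  0.01] g 0.821 0.0
tool delta [  2.4  -1.3 110.8]
```

View pics/s3.png

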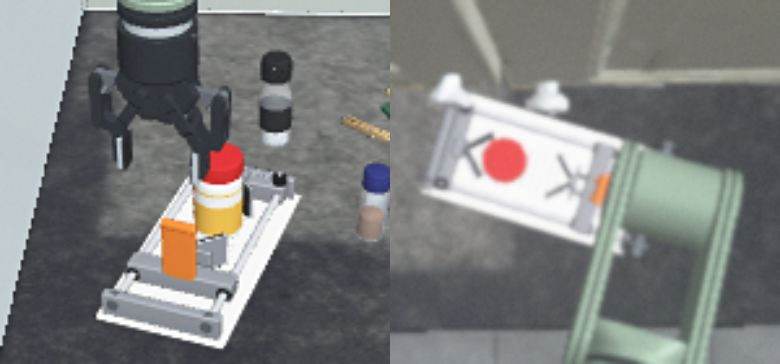

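The tub stands upright between the jaws, with its lid at top-view crop (505,160), and the handle is free. Next I go down behind the handle with the fingers shut.

To row units: 111 mm is 0.148, 105 mm is 0.14.

Call:
{"fn": "jog_arm", "kwargs": {
  "plan": [
    {"trans": [-0.004, -0.0013, 0]},
    {"trans": [-0.004, -0.0013, 0.0533]},
    {"trans": [-0.004, -0.0013, 0.1067]},
    {"trans": [-0.004, -0.0013, 0.14]},
    {"trans": [-0.004, -0.0013, 0.148]},
    {"trans": [-0.004, -0.0013, 0.148]},
    {"trans": [-0.004, -0.0013, 0.148]}
  ],
  "aperture": 0.0
}}

```text
t: 10.1
tcp_pos: [505.4, -149.2, 90.5]
ee_rot: [0.808, 0.589, 0.001, 0.001]
contact_force: [-0.4, -0.0, -0.4]
grip_width: -0.0
gripper_force: 0.0
```

Call:
{"fn": "jog_arm", "kwargs": {
  "plan": [
    {"trans": [0.0067, 0, 0]},
    {"trans": [0.0133, 0, 0]},
    {"trans": [0.02, 0, 0]},
    {"trans": [0.024, 0, 0]},
    {"trans": [0.0267, 0, 0]},
    {"trans": [0.0267, 0, 0]}
  ]
}}

```text
t: 10.85
tcp_pos: [510.6, -129.8, 89.2]
ee_rot: [0.808, 0.589, -0.0, -0.0]
contact_force: [-0.8, 0.5, 0.2]
grip_width: 0.0
gripper_force: 0.0
```

```bash
python3 -c "
from h import *
state();print((np.array(ctrl.get_obs()['tcp_pos'])[:2]-C)@np.c_[V,U])"
```

```text
t 10.85 p [ 510.6 -129.8   89.2] yang -17.9 tilt [-0. -0. -1.] F [-0.8  0.5  0.2] q [-0.27  0.38  1.87 -0.    0.89  0.04] g 0.0 0.0
[ 2.07406797e-02 -1.13811388e+02]
```

Call:
{"fn": "jog_arm", "kwargs": {
  "plan": [
    {"trans": [0.0053, 0, 0]},
    {"trans": [0.0107, 0, 0]},
    {"trans": [0.016, 0, 0]},
    {"trans": [0.0213, 0, 0]},
    {"trans": [0.0267, 0, 0]},
    {"trans": [0.0307, 0, 0]},
    {"trans": [0.0347, 0, 0]},
    {"trans": [0.0387, 0, 0]},
    {"trans": [0.0427, 0, 0]},
    {"trans": [0.0467, 0, 0]},
    {"trans": [0.0467, 0, 0]}
  ]
}}

```text
t: 12.22
tcp_pos: [520.9, -98.1, 89.4]
ee_rot: [0.808, 0.589, -0.001, 0.001]
contact_force: [-1.9, -7.4, 0.4]
grip_width: -0.006
gripper_force: 3.5
```

Call:
{"fn": "jog_arm", "kwargs": {
  "plan": [
    {"trans": [0.004, 0, 0]},
    {"trans": [0.008, 0, 0]},
    {"trans": [0.012, 0, 0]},
    {"trans": [0.016, 0, 0]},
    {"trans": [0.02, 0, 0]},
    {"trans": [0.024, 0, 0]},
    {"trans": [0.028, 0, 0]},
    {"trans": [0.032, 0, 0]},
    {"trans": [0.036, 0, 0]},
    {"trans": [0.04, 0, 0]},
    {"trans": [0.04, 0, 0]}
  ]
}}

```text
t: 13.6
tcp_pos: [530.3, -69.7, 89.4]
ee_rot: [0.808, 0.589, -0.001, 0.001]
contact_force: [-2.0, -7.0, 0.2]
grip_width: -0.0
gripper_force: 3.5
```

```bash
python3 - <<'E'
from h import *
state();print((np.array(ctrl.get_obs()['tcp_pos'])[:2]-C)@np.c_[V,U])
a=ctrl.get_image("side");b=ctrl.get_image("top")
cv2.imwrite('pics/s4.png',np.hstack([cv2.resize(a[110:250,160:310],None,fx=2.6,fy=2.6),cv2.resize(b[140:280,190:340],None,fx=2.6,fy=2.6)])[:,:,::-1])
E
```

```text
t 13.6 p [530.3 -69.7  89.4] yang -17.8 tilt [-0.001 -0.003 -1.   ] F [-2.  -7.   0.2] q [-0.15  0.39  1.86 -0.    0.9   0.16] g -0.0 3.5
[  0.22441415 -50.52809954]
```

View pics/s4.png

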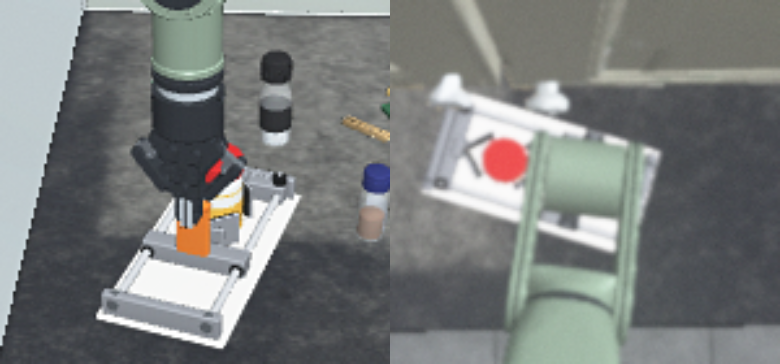

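The carriage is sliding under a brake force of about 7.5 N, and the tub still stands upright with its lid at top-view crop (505,160). I'll keep pushing in shorter bites.

To row units: 12 mm is 0.016, 10 mm is 0.0133.

Call:
{"fn": "jog_arm", "kwargs": {
  "plan": [
    {"trans": [0.0027, 0, 0]},
    {"trans": [0.0053, 0, 0]},
    {"trans": [0.008, 0, 0]},
    {"trans": [0.0107, 0, 0]},
    {"trans": [0.0133, 0, 0]},
    {"trans": [0.016, 0, 0]},
    {"trans": [0.016, 0, 0]}
  ]
}}

```text
t: 14.58
tcp_pos: [533.9, -58.6, 89.4]
ee_rot: [0.808, 0.589, -0.001, 0.001]
contact_force: [-1.0, -7.4, 1.4]
grip_width: 0.001
gripper_force: 4.1
```

Call:
{"fn": "jog_arm", "kwargs": {
  "plan": [
    {"trans": [0.0027, 0, 0]},
    {"trans": [0.0053, 0, 0]},
    {"trans": [0.008, 0, 0]},
    {"trans": [0.0107, 0, 0]},
    {"trans": [0.0107, 0, 0]}
  ]
}}

```text
t: 15.2
tcp_pos: [536.4, -51.1, 89.4]
ee_rot: [0.808, 0.589, -0.002, 0.001]
contact_force: [-2.4, -9.1, 1.2]
grip_width: 0.0
gripper_force: 4.3
```

Call:
{"fn": "jog_arm", "kwargs": {
  "plan": [
    {"trans": [0.0013, 0, 0]},
    {"trans": [0.0027, 0, 0]},
    {"trans": [0.004, 0, 0]},
    {"trans": [0.0053, 0, 0]},
    {"trans": [0.0053, 0, 0]}
  ]
}}

```text
t: 15.82
tcp_pos: [537.2, -48.4, 89.4]
ee_rot: [0.808, 0.59, -0.002, 0.002]
contact_force: [-2.9, -12.6, 0.8]
grip_width: -0.003
gripper_force: 6.3
```

```bash
python3 -c "
from h import *
state();print((np.array(ctrl.get_obs()['tcp_pos'])[:2]-C)@np.c_[V,U])"
```

```text
t 15.82 p [537.2 -48.4  89.4] yang -17.7 tilt [-0.002 -0.006 -1.   ] F [ -2.9 -12.6   0.8] q [-0.11  0.4   1.84 -0.01  0.9   0.21] g -0.003 6.3
[  0.2906202  -28.16774205]
```

To row units: 2 mm is 0.0027, 1.5 mm is 0.002.

Call:
{"fn": "jog_arm", "kwargs": {
  "plan": [
    {"trans": [0.0007, 0, 0]},
    {"trans": [0.0013, 0, 0]},
    {"trans": [0.002, 0, 0]},
    {"trans": [0.0027, 0, 0]},
    {"trans": [0.0027, 0, 0]}
  ]
}}

```text
t: 16.45
tcp_pos: [537.7, -47.1, 89.4]
ee_rot: [0.808, 0.59, -0.003, 0.002]
contact_force: [-3.6, -15.0, 1.5]
grip_width: -0.0
gripper_force: 7.5
```

```bash
python3 -c "
from h import *
state();print((np.array(ctrl.get_obs()['tcp_pos'])[:2]-C)@np.c_[V,U])"
```

```text
t 16.45 p [537.7 -47.1  89.4] yang -17.7 tilt [-0.002 -0.007 -1.   ] F [ -3.6 -15.    1.5] q [-0.1   0.4   1.84 -0.01  0.9   0.21] g -0.0 7.5
[  0.34046365 -26.83561921]
```

To row units: -115 mm is -0.1533, -110 mm is -0.1467.

Call:
{"fn": "jog_arm", "kwargs": {
  "plan": [
    {"trans": [-0.004, 0, 0]},
    {"trans": [-0.0133, 0, 0]},
    {"trans": [-0.0333, 0, 0]},
    {"trans": [-0.06, 0, 0]},
    {"trans": [-0.06, 0, -0.0533]},
    {"trans": [-0.06, 0, -0.1067]},
    {"trans": [-0.0867, 0, -0.1533]},
    {"trans": [-0.1467, 0, -0.1533]},
    {"trans": [-0.1467, 0, -0.1533]}
  ]
}}

```text
t: 17.58
tcp_pos: [503.7, -150.8, 204.8]
ee_rot: [0.81, 0.587, -0.0, 0.001]
contact_force: [-0.2, 0.1, 0.5]
grip_width: 0.004
gripper_force: 0.0
```

```bash
python3 - <<'E'
from h import *
state()
a=ctrl.get_image("side");b=ctrl.get_image("top")
cv2.imwrite('pics/s5a.png',a[:,:,::-1]);cv2.imwrite('pics/s5b.png',b[:,:,::-1])
cv2.imwrite('pics/s5.png',np.hstack([cv2.resize(a[110:250,160:310],None,fx=2.6,fy=2.6),cv2.resize(b[140:280,190:340],None,fx=2.6,fy=2.6)])[:,:,::-1])
for n,I,w in(("side",a,(225,140,270,200)),("top",b,(200,170,275,235))):
    hs=cv2.cvtColor(I,cv2.COLOR_RGB2HSV);m=(((hs[...,0]<7)|(hs[...,0]>170))&(hs[...,1]>140)&(hs[...,2]>60)).astype(np.uint8)
    k=np.zeros_like(m);k[w[1]:w[3],w[0]:w[2]]=1;c=max(cv2.findContours(m*k,0,2)[0],key=cv2.contourArea);bb=cv2.boundingRect(c);print(n,bb,cen(c))
    if n=="side":
        d=ray(n,cen(c))[1];ps=(bb[0]+(bb[2]-1)/2,bb[1]+bb[2]*abs(d[2])/2)
    else:
        P=tri(ps,cen(c));print(P,plane("top",cen(c),117),(P[0][:2]-C)@np.c_[V,U],brd(0,65))
E
```

```text
t 17.57 p [ 503.7 -150.8  204.8] yang -18.1 tilt [ 0.    -0.001 -1.   ] F [-0.2  0.1  0.5] q [-0.31  0.26  1.72 -0.    1.16  0.  ] g 0.004 0.0
side (236, 162, 19, 16) [245.02645503 169.67951625]
top (221, 192, 17, 16) [229.18674136 199.84220355]
(array([564.96213708,  39.79764861, 115.79285963]), np.float64(1.214185616097558)) [564.30921167  39.7028281  117.        ] [-0.41533667 64.28158035] [565.57818016  40.35363625]
```

View pics/s5.png

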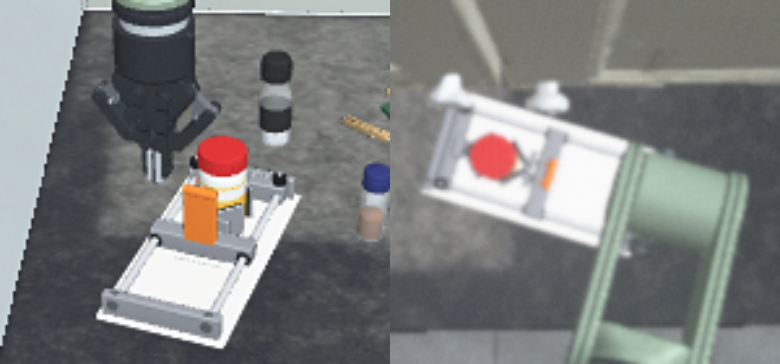

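The tub stands gripped against the back V. Its lid is at top-view crop (493,157), which measures (565, 39.8), top z ≈ 116, within 1 mm of what the geometry predicts. Next I'll move over the lid.

To row units: 200 mm is 0.2667, 195 mm is 0.26.

```bash
python3 -c "
from h import *
state([565,39.8,204.8])"
```

```text
t 17.68 p [ 504.2 -148.7  204.1] yang -18.0 tilt [-0.     0.001 -1.   ] F [-0.1  0.2 -0.4] q [-0.31  0.26  1.72  0.    1.16  0.  ] g -0.001 0.0
tool delta [198.   -0.3  -0.6]
```

Call:
{"fn": "jog_arm", "kwargs": {
  "plan": [
    {"trans": [0.0267, 0, -0.0133]},
    {"trans": [0.08, 0, -0.0133]},
    {"trans": [0.1333, 0, -0.0133]},
    {"trans": [0.1867, 0, -0.0133]},
    {"trans": [0.2333, 0, -0.0133]},
    {"trans": [0.26, 0, -0.0067]},
    {"trans": [0.2667, 0, 0]},
    {"trans": [0.2667, 0, 0]}
  ],
  "aperture": 1.0
}}

```text
t: 18.68
tcp_pos: [565.5, 41.9, 203.4]
ee_rot: [0.808, 0.589, -0.001, -0.0]
contact_force: [0.3, 0.1, -0.2]
grip_width: 0.998
gripper_force: 0.0
```

```bash
python3 -c "
from h import *
state([565,39.8,92])"
```

```text
t 18.68 p [565.5  41.9 203.4] yang -17.9 tilt [-0.002 -0.001 -1.   ] F [ 0.3  0.1 -0.2] q [ 0.05  0.33  1.63 -0.    1.19  0.37] g 0.998 0.0
tool delta [ -2.1   0.3 111.4]
```

To row units: 111 mm is 0.148, 100 mm is 0.1333.

Call:
{"fn": "jog_arm", "kwargs": {
  "plan": [
    {"trans": [-0.0027, 0, 0.0533]},
    {"trans": [-0.0027, 0, 0.1]},
    {"trans": [-0.0027, 0, 0.1333]},
    {"trans": [-0.0027, 0, 0.148]},
    {"trans": [-0.0027, 0, 0.148]},
    {"trans": [-0.0027, 0, 0.148]}
  ]
}}

```text
t: 19.42
tcp_pos: [566.4, 40.2, 94.5]
ee_rot: [0.808, 0.589, 0.001, 0.001]
contact_force: [0.4, -0.4, 0.4]
grip_width: 0.997
gripper_force: 0.0
```

Call:
{"fn": "jog_arm", "kwargs": {
  "plan": [
    {},
    {},
    {},
    {},
    {},
    {}
  ],
  "aperture": 0.0
}}

```text
t: 20.18
tcp_pos: [565.1, 40.7, 94.7]
ee_rot: [0.808, 0.589, 0.0, -0.0]
contact_force: [-2.6, 1.1, 6.7]
grip_width: 0.642
gripper_force: 63.1
```

```bash
python3 -c "
from h import *
state([565,39.8,92])"
```

```text
t 20.18 p [565.1  40.7  94.7] yang -17.9 tilt [-0.  0. -1.] F [-2.6  1.1  6.7] q [0.05 0.43 1.78 0.   0.94 0.36] g 0.642 63.1
tool delta [-0.9  0.1  2.7]
```

To row units: -0.8 rad is -0.4.

Call:
{"fn": "jog_arm", "kwargs": {
  "plan": [
    {"rot": [0, 0, -0.05]},
    {"rot": [0, 0, -0.1]},
    {"rot": [0, 0, -0.15]},
    {"rot": [0, 0, -0.2]},
    {"rot": [0, 0, -0.25]},
    {"rot": [0, 0, -0.3]},
    {"rot": [0, 0, -0.35]},
    {"rot": [0, 0, -0.4]}
  ]
}}

```text
t: 21.18
tcp_pos: [565.8, 40.7, 94.7]
ee_rot: [0.514, 0.858, 0.001, 0.0]
contact_force: [-1.0, 0.5, 6.0]
grip_width: 0.647
gripper_force: 63.0
```

```bash
python3 -c "
from h import *
state();print(ctrl.get_obs()['ft_torque'])"
```

```text
t 21.18 p [565.8  40.7  94.7] yang 28.1 tilt [ 0.001  0.    -1.   ] F [-1.   0.5  6. ] q [ 0.05  0.43  1.77  0.    0.94 -0.44] g 0.647 63.0
[ 0.04314315  0.41305998 -0.09759742]
```

Call:
{"fn": "jog_arm", "kwargs": {
  "plan": [
    {"rot": [0, 0, -0.05]},
    {"rot": [0, 0, -0.1]},
    {"rot": [0, 0, -0.15]},
    {"rot": [0, 0, -0.2]},
    {"rot": [0, 0, -0.25]},
    {"rot": [0, 0, -0.3]},
    {"rot": [0, 0, -0.35]},
    {"rot": [0, 0, -0.4]}
  ]
}}

```text
t: 22.18
tcp_pos: [566.3, 41.2, 94.7]
ee_rot: [0.14, 0.99, 0.001, 0.001]
contact_force: [-0.2, 2.7, 5.1]
grip_width: 0.646
gripper_force: 63.0
```

Call:
{"fn": "jog_arm", "kwargs": {
  "plan": [
    {"rot": [0, 0, -0.05]},
    {"rot": [0, 0, -0.1]},
    {"rot": [0, 0, -0.15]},
    {"rot": [0, 0, -0.2]},
    {"rot": [0, 0, -0.25]},
    {"rot": [0, 0, -0.3]},
    {"rot": [0, 0, -0.3]}
  ]
}}

```text
t: 23.05
tcp_pos: [566.2, 41.7, 94.7]
ee_rot: [-0.158, 0.987, 0.001, 0.001]
contact_force: [-0.2, 3.4, 4.7]
grip_width: 0.644
gripper_force: 63.0
```

```bash
python3 -c "
from h import *
state();print(ctrl.get_obs()['ft_torque'])"
```

```text
t 23.05 p [566.2  41.7  94.7] yang 108.2 tilt [ 0.002  0.002 -1.   ] F [-0.2  3.4  4.7] q [ 0.05  0.43  1.77  0.    0.94 -1.84] g 0.644 63.0
[0.64719672 0.26367836 0.03866491]
```

Call:
{"fn": "jog_arm", "kwargs": {
  "plan": [
    {},
    {},
    {},
    {}
  ],
  "aperture": 1.0
}}

```text
t: 23.55
tcp_pos: [565.6, 40.3, 93.2]
ee_rot: [-0.158, 0.987, -0.0, -0.0]
contact_force: [0.4, 0.2, 0.5]
grip_width: 0.999
gripper_force: 0.0
```

Call:
{"fn": "jog_arm", "kwargs": {
  "plan": [
    {"trans": [0, 0, -0.016]},
    {"trans": [0, 0, -0.0533]},
    {"trans": [0, 0, -0.1]},
    {"trans": [0, 0, -0.1467]},
    {"trans": [0.0533, 0, -0.1533]},
    {"trans": [0.1067, 0, -0.1533]},
    {"trans": [0.16, 0, -0.1533]},
    {"trans": [0.2133, 0, -0.1533]},
    {"trans": [0.2133, 0, -0.1533]}
  ]
}}

```text
t: 24.68
tcp_pos: [411.3, -9.9, 209.2]
ee_rot: [-0.157, 0.988, -0.0, 0.0]
contact_force: [0.5, 0.3, 0.7]
grip_width: 0.996
gripper_force: 0.0
```

```bash
python3 - <<'E'
from h import *
state()
a=ctrl.get_image("side");b=ctrl.get_image("top")
a0,b0=cv2.imread('pics/s5a.png')[:,:,::-1],cv2.imread('pics/s5b.png')[:,:,::-1]
cr=lambda I:cv2.resize(I[140:215,205:285],None,fx=4.9,fy=4.9)
ct=lambda I:cv2.resize(I[160:235,195:275],None,fx=4.9,fy=4.9,interpolation=2)[:230]
cv2.imwrite('pics/s6.png',np.vstack([np.hstack([cr(a0),cr(a)]),np.hstack([ct(b0),ct(b)])])[:,:,::-1])
E
```

```text
t 24.68 p [411.3  -9.9 209.2] yang 108.1 tilt [ 0. -0. -1.] F [0.5 0.3 0.7] q [-0.05  0.08  1.94 -0.    1.12 -1.94] g 0.996 0.0
```

View pics/s6.png

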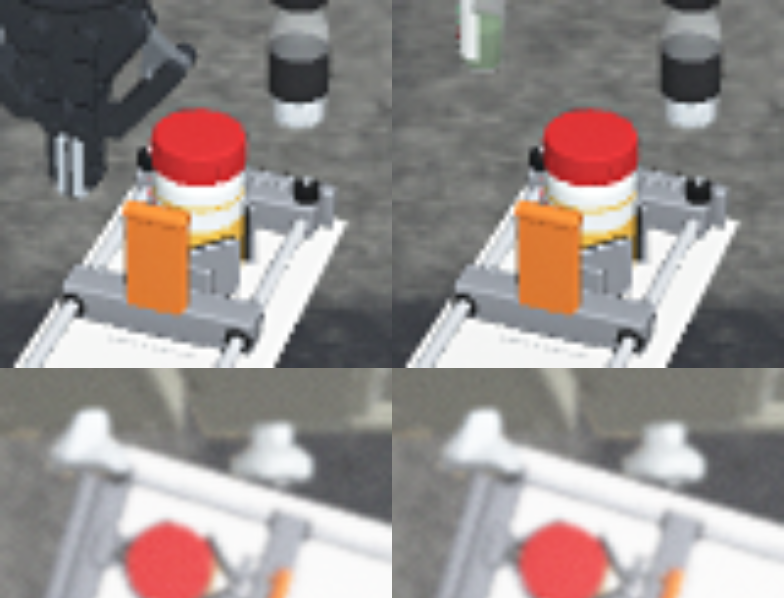

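Before and after, the tub, its label and the jaw look identical: lid at crop (198,145) against (590,145), handle unmoved. So only the lid turned, and the grip still holds.

```bash
python3 -c "
from cell import ctrl
print(ctrl.sign_off())"
```

```text
the job is handed in; nothing more can be done
None
```

The job is handed in at 24.7 s of the 72 s allowed: the tub stands gripped in the clamp at an estimated 7.5 N, and the gripper turned its lid about 126° counterclockwise; the pictures show the tub and jaw unmoved by the unscrewing.

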